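# Shake a gauge block out of a slotted drop box

### The job

A steel gauge block was posted into the little grey metal drop box, which stands upside down on the desk, its narrow slot underneath. Lift the box, shake or rock it over the empty finds tray until the block falls through the slot into the tray, then stand the box back on the desk, slot side still down, clear of the tray, and let go. Leave the tray, the small card box and the foam block where they are.

Things in the scene. Friction and masses are not known exactly. Their poses are not given: they have to be found in the camera images.
- drop_box_center (a point): Centre of the grey sheet-metal drop box, 54 (x) x 66 (y) x 60 (z) mm, about 0.25 kg, stiff: grip it firmly across its 54 mm width (x). Four round black rubber feet 2 mm high on its upper face, a keyhole lock on one side (-y). It stands upside down on the desk, so this point is 30 mm above the desk; z up.
- drop_box_slot (a point): Middle of the slot in the drop box's 3 mm thick lower face, 30 mm below its centre, axes as the box. Slot 18 mm across x, 52 mm along y; cavity 48 x 60 x 54 mm. The block lies loose beside the slot, length about along y; friction 0.24 to 0.36. Tilting about y by 25 to 40 degrees, one way then the other, slides it across x into the slot; carried level without jerks it stays in.
- gauge_block_center (a point): Centre of the plain steel gauge block, 10 x 36 x 10 mm (long along its y), about 40 g. It starts out of sight inside the drop box.
- tray: Empty open light grey finds tray, 144 (x) x 204 (y) mm over the rim and 30 mm high, thin walls, floor 2 mm thick; origin at the centre of its underside, z up. It stands loose on the desk.
- card_box: Small lidded brown card box, 64 x 89 x 40 mm, a bystander; origin at the centre of its underside. It and the drop box stand on the left of the desk, one nearer the robot than the other.
- foam: Grey foam block, 50 x 70 x 50 mm, a bystander beyond the tray; origin at the centre of its underside.
Mind the look-alikes: they are no part of the job. What is shaped like the part that bears drop_box_center but purple or yellow is not meant.

How it is judged:
By the outcome, as a careful person would: the job done as asked, in the order asked, and still so for the second after the job is handed in, with the robot touching nothing.
It also fails if it takes over 58 s, if anything falls off the work surface, if the arm or the gripper's body presses on something with over 40 N, if the wrist force passes 120 N, or if a joint passes its speed limit or range.

### The arm

A 7-joint arm with a two-finger parallel gripper is mounted at the origin on a cart in front of the work surface, level with it; the furniture and walls round the work are solid. World frame = base frame: x ahead of the robot, y to its left, z up, the work surface at z = 0. Lengths are in m, angles in rad, forces in N, time in s.
With the tool pointing down it reaches from about 0.35 to 0.9 m from the base axis. Payload 8.1 kg.
Tool frame: the origin (TCP) lies at the very end of the fingers, on their centre line; the grasp point (between the pads) lies 19 mm behind it; x points along the fingers, z is the direction in which the jaws open and shut, and the axes are right-handed (so a half turn about x gives the same grasp; the last joint's range is limited). The gripper opens to 92 mm and grips with 3 to 60 N. Pads are 19 mm wide; open, the fingers measure 130 mm over their backs; the gripper's body (75 mm by 190 mm) begins 47 mm behind the grasp point.
Start: joints at [1.15, 0.434, 0.025, 1.573, -0.012, 1.134, -0.075], TCP at [0.195, -0.594, 0.227] pointing down, gripper open.
Joint ranges: [-2.62, 2.62], [-0.44, 2.09], [-1.27, 1.32], [0.08, 2.57], [-1.32, 4.46], [0.12, 2], [-2.74, 2.74]. Speed limits (rad/s): [2.22, 2.22, 3.01, 3.01, 3.14, 3.14, 3.14].

### API

Orientations are given as a unit quaternion [x, y, z, w].
In Python, from station import ctrl, imaging gives the robot as it stands.
- The arm moves only by the tool play_rows, never from a script. Its argument "increments" is a list of rows, each an object of numbers: "fingers": the closure, from -1 (fully open) to 1 (shut), so that 0 is half open; "x", "y", "z": the shift along the world's x, y, z in cm; "rx", "ry", "rz": the turn, a rotation vector about the world's x, y, z in rad. In form: [{"fingers": .., "x": .., "y": .., "z": .., "rx": .., "ry": .., "rz": ..}, ...]. A call has exactly 5 rows; each row shifts and turns the commanded pose from where the row before left it; what a row does not reach is not made up. A row lasts 1/10 s, in which the tool goes at most 50 mm and 8.59 degrees, less where a joint would pass 70% of its speed; a pose out of reach is approached as far as the arm can. A call is refused whole if a number of a shift passes 5 or a number of a turn 0.15, either way. A call with a gripper value outside its range is refused whole. The fingers move at their own pace and stop on an object; "grip_force" is the grip in N (left out, the last holds). Time passes only in rows, so rows that do not move let the fingers close, or fill a call up. It gives the time, the measured TCP pose, the force and the opening at its end, in the units of the state.
- ctrl.get_obs(): the state, without advancing time (a new reading comes with each control period).
- imaging.camera(name): name is "scene" or "side" or "wrist"; returns (picture, depth): 400x640x3 uint8, blue, green, red; 400x640 float32, m along the optical axis (not along the pixel's ray), 0 where there is no reading.
- imaging.get_calibration(name): a dict with "mtx" (3x3 intrinsics, pixels), "rvec" (rotation vector, rad) and "tvec" (3), from world to camera coordinates, as OpenCV has them; the wrist camera has in their place "tool_from_camera" (4x4, takes a point from camera to tool coordinates, whose origin is the TCP and whose axes are the tool frame's). Camera axes: x right, y down, z forward; pixel columns grow to the right and rows downward; lengths in m; the calibration is good to about 2 mm. A picture is of the moment at which its call begins: read the wrist's pose just before it. get_calibration takes no time and is no camera call.
- ctrl.finish_job(): hands the job in, once; it reports no verdict.
The state is a dict: "t": time; "q": joint angles; "qvel": joint speeds; "joint_efforts": joint torques, N m; "eef_pos": TCP position; "eef_rot": TCP orientation; "force": force on the tool from outside, world axes, zero at the start; "wrist_torque": the same for the moment, N m; "finger_gap": finger opening in m.
Only numpy, scipy, OpenCV 4.12 (cv2) and the standard library are available. Lean on these libraries where they do the work, as an engineer would, in place of code of your own. Each camera call takes 0.05 s, during which the arm holds its last target. There are 200 camera calls.

## Working session

There is one attempt and no reset: what is moved stays moved. The work goes in short steps, Python scripts to look and compute and a tool call to move; the robot and the scene stay as the last step left them, time stands still between calls to the robot, and variables do not carry over. Pictures are saved under pics/ and viewed, about 8 in all and at most 12, crops included, and the job is handed in when it is done.

Besides the shell and the picture viewer there is one more tool, called after "Emit:" as name(argument=value, ...) on one line, values as JSON. play_rows: Moves the arm, as the interface text tells. Its arguments: {"type":"object","properties":{"increments":{"type":"array","items":{"type":"object","properties":{"fingers":{"type":"number"},"x":{"type":"number"},"y":{"type":"number"},"z":{"type":"number"},"rx":{"type":"number"},"ry":{"type":"number"},"rz":{"type":"number"}}}},"grip_force":{"type":"number"}},"required":["increments"]}

```bash
mkdir -p pics; ls
cat > h.py <<'E'
import numpy as np,cv2
from station import ctrl,imaging
from scipy.spatial.transform import Rotation as R
def snap(name,fn):
    o=ctrl.get_obs(); p,d=imaging.camera(name); cv2.imwrite('pics/%s.png'%fn,p); np.savez('pics/%s.npz'%fn,p=p,d=d,pos=o['eef_pos'],rot=o['eef_rot']); return p,d
def world(name,fn):
    z=np.load('pics/%s.npz'%fn); d=z['d']; c=imaging.get_calibration(name); K=np.array(c['mtx'])
    v,u=np.mgrid[:400,:640]; P=np.stack([(u-K[0,2])/K[0,0]*d,(v-K[1,2])/K[1,1]*d,d],-1)
    if name=='wrist':
        T=np.array(c['tool_from_camera']); P=P@T[:3,:3].T+T[:3,3]; return P@R.from_quat(z['rot']).as_matrix().T+z['pos'],d>0
    Rm=cv2.Rodrigues(np.array(c['rvec'],float))[0]; return (P-np.array(c['tvec']).ravel())@Rm,d>0
E
python3 - <<'E'
from h import *
snap('scene','s0'); snap('side','d0')
o=ctrl.get_obs(); print({k:np.round(v,3) for k,v in o.items()})
E
```

```text
pics
{'t': np.float64(0.1), 'q': array([ 1.15 ,  0.435,  0.025,  1.574, -0.012,  1.134, -0.075]), 'qvel': array([-0.   , -0.003, -0.   , -0.002, -0.001, -0.001, -0.   ]), 'joint_efforts': array([ 4.0000e-03, -6.6913e+01,  9.8900e-01, -3.1515e+01, -6.1000e-02,
        3.7000e-02,  0.0000e+00]), 'eef_pos': array([ 0.195, -0.593,  0.226]), 'eef_rot': array([ 0.415,  0.573, -0.414,  0.572]), 'force': array([-0.276,  0.406,  0.741]), 'wrist_torque': array([-0.045, -0.004, -0.014]), 'finger_gap': np.float64(0.091)}
```

View pics/s0.png

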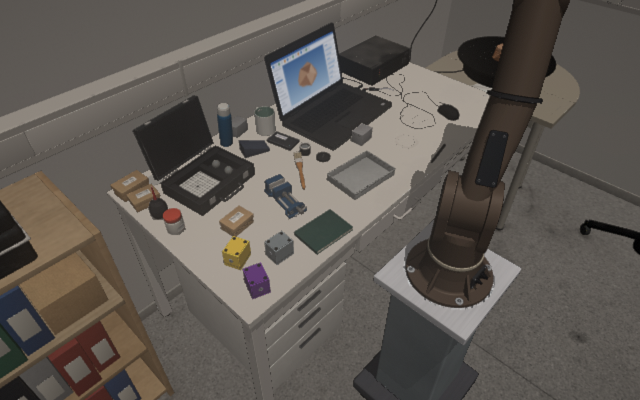

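View pics/d0.png

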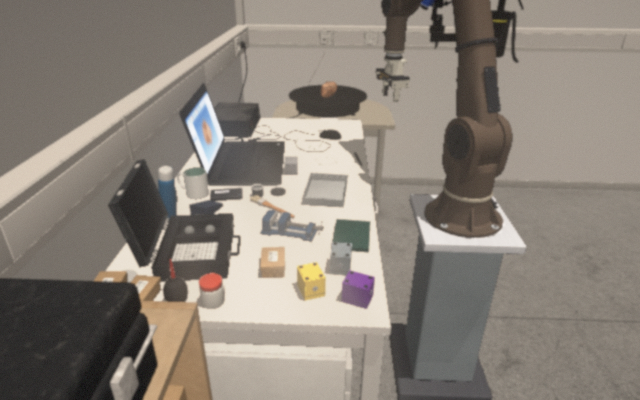

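The grey box is at scene (279,247), with the yellow look-alike at (236,252), the purple one at (257,280) and the card box at (237,220). The tray is at (361,174) and the foam at (361,134). The grey one with feet on top fits the description. I'll confirm it in a crop and measure.

Run:
```python
from h import *
p=cv2.imread('pics/s0.png'); cv2.imwrite('pics/c0.png',cv2.resize(p[190:310,205:365],None,fx=5,fy=5,interpolation=cv2.INTER_CUBIC))
def clusters(W,ok,lo,hi,name):
    m=ok&(W[...,2]>lo)&(W[...,2]<hi)&(W[...,0]>.2)&(W[...,0]<1.0)&(abs(W[...,1])<.7)
    n,l,s,c=cv2.connectedComponentsWithStats(m.astype(np.uint8),connectivity=4)
    for i in range(1,n):
        if s[i,4]<60: continue
        q=W[l==i]; r=cv2.minAreaRect((q[:,:2]*1000).astype(np.float32))
        print(name,c[i].round(),s[i,4],'rect',np.round(r[0]),np.round(r[1]),round(r[2],1),'z',np.percentile(q[:,2],[2,50,98]).round(3))
for n,f in(('scene','s0'),('side','d0')):
    W,ok=world(n,f)
    clusters(W,ok,.052,.075,n+' top60'); clusters(W,ok,.02,.048,n+' low')
W,ok=world('scene','s0')
for u,v in((279,240),(236,243),(257,272),(237,216),(361,174),(361,130),(325,232)): print(u,v,W[v,u].round(3))
```

```text
scene top60 [359.  68.] 155 rect [ 906. -670.] [186.  35.] 7.1 z [0.053 0.064 0.075]
scene top60 [308.  94.] 371 rect [ 911. -381.] [ 21. 427.] 3.5 z [0.053 0.064 0.074]
scene top60 [264. 112.] 78 rect [ 933. -128.] [63. 28.] 52.6 z [0.053 0.065 0.074]
scene top60 [265. 121.] 93 rect [889. -94.] [75. 37.] 51.1 z [0.053 0.063 0.074]
scene top60 [225. 132.] 68 rect [940.  59.] [48. 21.] 59.1 z [0.053 0.064 0.075]
scene top60 [183. 160.] 486 rect [912. 255.] [ 38. 262.] 5.7 z [0.053 0.061 0.074]
scene top60 [156. 203.] 128 rect [797. 447.] [46. 39.] 61.2 z [0.053 0.06  0.073]
scene top60 [172. 215.] 238 rect [712. 445.] [53. 57.] 56.6 z [0.053 0.066 0.071]
scene top60 [278. 242.] 352 rect [402. 292.] [68. 60.] 85.1 z [0.053 0.059 0.063]
scene top60 [235. 247.] 367 rect [476. 390.] [56. 71.] 23.6 z [0.053 0.059 0.063]
scene top60 [104. 259.] 96 rect [727. 678.] [122.  19.] 8.9 z [0.053 0.064 0.075]
scene top60 [255. 275.] 417 rect [360. 416.] [54. 71.] 67.4 z [0.054 0.059 0.064]
scene low [358.  74.] 199 rect [ 903. -669.] [186.  40.] 7.3 z [0.02  0.034 0.048]
scene low [328. 110.] 2130 
[... 3751 characters left out ...]
z [0.022 0.041 0.046]
side low [114. 276.] 260 rect [970. 413.] [43. 60.] 89.8 z [0.026 0.046 0.048]
side low [311. 286.] 255 rect [485. 409.] [44. 85.] 61.1 z [0.021 0.035 0.047]
side low [357. 294.] 288 rect [352. 437.] [84. 43.] 17.2 z [0.02  0.034 0.047]
side low [176. 295.] 240 rect [796. 459.] [57. 32.] 27.6 z [0.022 0.037 0.047]
side low [213. 297.] 230 rect [706. 456.] [59. 34.] 26.3 z [0.02  0.033 0.048]
side low [191. 370.] 328 rect [699. 678.] [66. 20.] 14.9 z [0.021 0.034 0.047]
279 240 [0.402 0.288 0.058]
236 243 [0.484 0.381 0.059]
257 272 [0.36  0.409 0.06 ]
237 216 [-0.303  0.873  1.078]
361 174 [ 0.458 -0.162  0.002]
361 130 [ 0.59  -0.317  0.051]
325 232 [0.357 0.138 0.009]
```

View pics/c0.png

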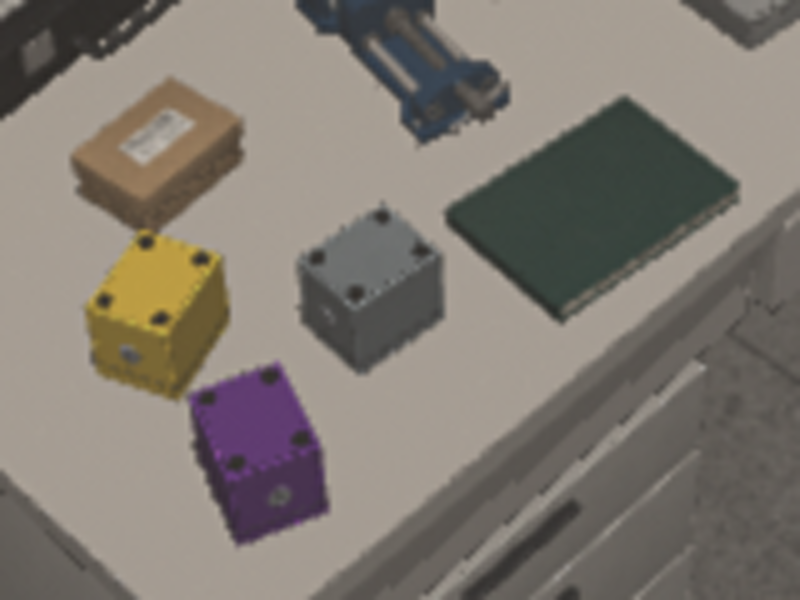

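The crop confirms it. The grey box with four black feet is centred near (402, 292) mm, its keyhole faces world +y, and its long axis lies about 5° off y. The tray is at about (450, -150). I'll move over now.

Emit:
play_rows(increments=[{"x": 1.7, "y": 2.0, "rz": 0.045, "fingers": -1}, {"x": 1.7, "y": 3.0, "rz": 0.045, "fingers": -1}, {"x": 1.7, "y": 3.0, "rz": 0.045, "fingers": -1}, {"x": 1.7, "y": 3.0, "rz": 0.045, "fingers": -1}, {"x": 1.7, "y": 3.0, "rz": 0.045, "fingers": -1}], grip_force=30)

```text
schema error: expected keys fingers, x, y, z, rx, ry, rz
```

Emit:
play_rows(increments=[{"x": 1.7, "y": 3.0, "rz": 0.045, "fingers": -1}, {"x": 1.7, "y": 3.0, "rz": 0.045, "fingers": -1}, {"x": 1.7, "y": 3.0, "rz": 0.045, "fingers": -1}, {"x": 1.7, "y": 3.0, "rz": 0.045, "fingers": -1}, {"x": 1.7, "y": 3.0, "rz": 0.045, "fingers": -1}])

```text
schema error: expected keys fingers, x, y, z, rx, ry, rz
```

Emit:
play_rows(increments=[{"x": 1.7, "y": 3.0, "rz": 0.045, "fingers": -1}, {"x": 1.7, "y": 3.0, "rz": 0.045, "fingers": -1}, {"x": 1.7, "y": 3.0, "rz": 0.045, "fingers": -1}, {"x": 1.7, "y": 3.0, "rz": 0.045, "fingers": -1}, {"x": 1.7, "y": 3.0, "rz": 0.045, "fingers": -1}])

```text
schema error: expected keys fingers, x, y, z, rx, ry, rz
```

Emit:
play_rows(increments=[{"y": 4.0, "rz": 0.045, "fingers": -1}, {"y": 4.0, "rz": 0.045, "fingers": -1}, {"y": 4.0, "rz": 0.045, "fingers": -1}, {"y": 4.0, "rz": 0.045, "fingers": -1}, {"y": 4.0, "rz": 0.045, "fingers": -1}])

```text
schema error: expected keys fingers, x, y, z, rx, ry, rz
```

Emit:
play_rows(increments=[{"y": 4.0, "x": -1.0, "rz": 0.045, "fingers": -1}, {"y": 4.0, "x": -1.0, "rz": 0.045, "fingers": -1}, {"y": 4.0, "x": -1.0, "rz": 0.045, "fingers": -1}, {"y": 3.0, "x": -1.0, "rz": 0.045, "fingers": -1}, {"y": 2.0, "x": -0.5, "rz": 0.045, "fingers": -1}])

```text
schema error: expected keys fingers, x, y, z, rx, ry, rz
```

All keys are needed in every row.

Emit:
play_rows(increments=[{"fingers": -1, "x": 1.7, "y": 2, "z": 0, "rx": 0, "ry": 0, "rz": 0.045}, {"fingers": -1, "x": 1.7, "y": 3, "z": 0, "rx": 0, "ry": 0, "rz": 0.045}, {"fingers": -1, "x": 1.7, "y": 3, "z": 0, "rx": 0, "ry": 0, "rz": 0.045}, {"fingers": -1, "x": 1.7, "y": 3, "z": 0, "rx": 0, "ry": 0, "rz": 0.045}, {"fingers": -1, "x": 1.7, "y": 3, "z": 0, "rx": 0, "ry": 0, "rz": 0.045}], grip_force=30)

```text
t: 0.6
eef_pos: [0.2806, -0.4523, 0.2264]
eef_rot: [0.347, 0.616, -0.347, 0.616]
force: [1.2, -0.5, 0.9]
finger_gap: 0.0922
```

Emit:
play_rows(increments=[{"fingers": -1, "x": 1.7, "y": 3, "z": 0, "rx": 0, "ry": 0, "rz": 0.045}, {"fingers": -1, "x": 1.7, "y": 3, "z": 0, "rx": 0, "ry": 0, "rz": 0.045}, {"fingers": -1, "x": 1.7, "y": 3, "z": 0, "rx": 0, "ry": 0, "rz": 0.045}, {"fingers": -1, "x": 1.7, "y": 3, "z": 0, "rx": 0, "ry": 0, "rz": 0.045}, {"fingers": -1, "x": 1.7, "y": 3, "z": 0, "rx": 0, "ry": 0, "rz": 0.045}])

```text
t: 1.1
eef_pos: [0.3655, -0.3023, 0.2266]
eef_rot: [0.276, 0.651, -0.276, 0.651]
force: [-0.1, -0.8, -0.6]
finger_gap: 0.0917
```

Emit:
play_rows(increments=[{"fingers": -1, "x": 1.7, "y": 3, "z": 0, "rx": 0, "ry": 0, "rz": 0.045}, {"fingers": -1, "x": 1.7, "y": 3, "z": 0, "rx": 0, "ry": 0, "rz": 0.045}, {"fingers": -1, "x": 1.7, "y": 3, "z": 0, "rx": 0, "ry": 0, "rz": 0.045}, {"fingers": -1, "x": 1.7, "y": 3, "z": 0, "rx": 0, "ry": 0, "rz": 0.045}, {"fingers": -1, "x": 1.7, "y": 3, "z": 0, "rx": 0, "ry": 0, "rz": 0.045}])

```text
t: 1.6
eef_pos: [0.4505, -0.1525, 0.2266]
eef_rot: [0.201, 0.678, -0.201, 0.678]
force: [-0.2, 0.0, -0.2]
finger_gap: 0.0918
```

Emit:
play_rows(increments=[{"fingers": -1, "x": 0, "y": 4.5, "z": 0, "rx": 0, "ry": 0, "rz": 0.05}, {"fingers": -1, "x": 0, "y": 4.5, "z": 0, "rx": 0, "ry": 0, "rz": 0.05}, {"fingers": -1, "x": 0, "y": 4.5, "z": 0, "rx": 0, "ry": 0, "rz": 0.05}, {"fingers": -1, "x": 0, "y": 4.5, "z": 0, "rx": 0, "ry": 0, "rz": 0.05}, {"fingers": -1, "x": 0, "y": 4.5, "z": 0, "rx": 0, "ry": 0, "rz": 0.05}])

```text
t: 2.1
eef_pos: [0.4498, 0.0729, 0.2267]
eef_rot: [0.115, 0.698, -0.115, 0.698]
force: [1.5, -0.5, 0.9]
finger_gap: 0.0919
```

Emit:
play_rows(increments=[{"fingers": -1, "x": -1, "y": 4.5, "z": 0, "rx": 0, "ry": 0, "rz": 0.05}, {"fingers": -1, "x": -1, "y": 4.5, "z": 0, "rx": 0, "ry": 0, "rz": 0.05}, {"fingers": -1, "x": -1, "y": 4.5, "z": 0, "rx": 0, "ry": 0, "rz": 0.05}, {"fingers": -1, "x": -1, "y": 4.5, "z": 0, "rx": 0, "ry": 0, "rz": 0.05}, {"fingers": -1, "x": -0.8, "y": 4, "z": 0, "rx": 0, "ry": 0, "rz": 0.03}])

```text
t: 2.6
eef_pos: [0.4012, 0.2933, 0.2267]
eef_rot: [0.034, 0.706, -0.034, 0.706]
force: [1.2, 0.7, -0.2]
finger_gap: 0.0918
```

Run:
```python
from h import *
snap('wrist','w1'); o=ctrl.get_obs(); print(np.round(o['eef_pos'],4),np.round(o['q'],2)); print(R.from_quat(o['eef_rot']).as_matrix().round(3)); print(np.round(imaging.get_calibration('wrist')['tool_from_camera'],3))
W,ok=world('wrist','w1')
m=ok&(W[...,2]>.05)&(W[...,2]<.072)
n,l,s,c=cv2.connectedComponentsWithStats(m.astype(np.uint8),connectivity=4)
for i in range(1,n):
    if s[i,4]>200:
        q=W[l==i]; r=cv2.minAreaRect((q[:,:2]*1000).astype(np.float32)); print(c[i].round(),s[i],np.round(r[0],1),np.round(r[1],1),round(r[2],1),np.percentile(q[:,2],[2,50,98]).round(3))
```

```text
[0.3988 0.3003 0.2273] [-0.19  0.31 -0.7   1.83  0.22  1.08 -1.06]
[[-0.001  0.088  0.996]
 [ 0.005  0.996 -0.088]
 [-1.     0.005 -0.001]]
[[-0.    -0.3    0.954 -0.157]
 [ 0.    -0.954 -0.3    0.081]
 [ 1.     0.     0.     0.   ]
 [ 0.     0.     0.     1.   ]]
[626.   8.] [608   0  32  19 502] [703.3 425.1] [10.8 31.7] 63.1 [0.05  0.063 0.068]
[260.  58.] [ 222   19   79   78 4219] [360.9 415.3] [54.1 66.1] 68.9 [0.058 0.059 0.062]
[382.  74.] [ 344   28   77   91 4076] [478.2 389.4] [54.6 66. ] 21.7 [0.057 0.059 0.062]
[599. 172.] [595  94   9 159 522] [713.3 259.4] [  5.2 184. ] 8.3 [0.05  0.051 0.052]
[315. 178.] [ 289  148   52   62 3040] [402.2 290.9] [66.3 53.9] 85.9 [0.058 0.06  0.062]
```

View pics/w1.png

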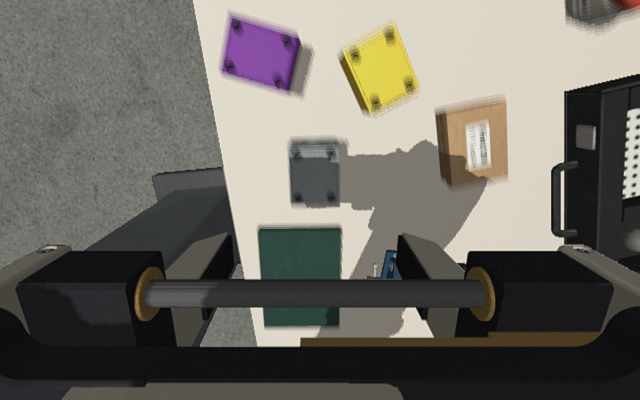

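The wrist view shows the grey box at (315,178), keyhole side away, with free space for the fingers on both x sides. The arm was still settling, so I'll re-measure at rest.

Run:
```python
from h import *
for k in range(2):
    snap('wrist','w2'); o=ctrl.get_obs(); print(np.round(o['eef_pos'],4)); z=R.from_quat(o['eef_rot']).as_matrix()[:,2]; print(np.degrees(np.arctan2(z[1],z[0])))
    W,ok=world('wrist','w2')
    m=ok&(W[...,2]>.05)&(W[...,2]<.072)
    n,l,s,c=cv2.connectedComponentsWithStats(m.astype(np.uint8),connectivity=4)
    for i in range(1,n):
      if s[i,4]>2000:
        q=W[l==i]; r=cv2.minAreaRect((q[:,:2]*1000).astype(np.float32)); print(c[i].round(),s[i],np.round(r[0],1),np.round(r[1],1),round(r[2],1))
```

```text
[0.3996 0.2971 0.227 ]
-5.108866647300762
[265.  66.] [ 227   27   78   78 4078] [360.7 415.5] [54.1 66.5] 68.9
[386.  83.] [ 347   38   77   89 3953] [478.1 389.4] [54.6 66.1] 21.7
[318. 185.] [ 293  155   51   61 2979] [402.4 290.8] [66.5 54.1] 85.8
[0.4008 0.2939 0.2266]
-5.3131491290702275
[263.  62.] [ 225   24   79   77 4131] [360.7 415.4] [54.1 66.4] 68.8
[385.  79.] [ 346   34   77   90 4003] [478.  389.3] [54.4 66. ] 21.5
[317. 182.] [ 292  152   51   61 3012] [402.4 290.8] [66.1 54.1] 85.5
```

Emit:
play_rows(increments=[{"fingers": -1, "x": 0.1, "y": -0.2, "z": -2, "rx": 0, "ry": 0, "rz": 0.014}, {"fingers": -1, "x": 0, "y": 0, "z": -3, "rx": 0, "ry": 0, "rz": 0}, {"fingers": -1, "x": 0, "y": 0, "z": -3, "rx": 0, "ry": 0, "rz": 0}, {"fingers": -1, "x": 0, "y": 0, "z": -3, "rx": 0, "ry": 0, "rz": 0}, {"fingers": -1, "x": 0, "y": 0, "z": -3, "rx": 0, "ry": 0, "rz": 0}])

```text
t: 3.25
eef_pos: [0.4039, 0.2873, 0.0854]
eef_rot: [0.03, 0.706, -0.031, 0.706]
force: [0.6, -0.3, 0.3]
finger_gap: 0.0916
```

Emit:
play_rows(increments=[{"fingers": -1, "x": 0, "y": 0, "z": -2, "rx": 0, "ry": 0, "rz": 0}, {"fingers": -1, "x": 0, "y": 0, "z": -1, "rx": 0, "ry": 0, "rz": 0}, {"fingers": -1, "x": 0, "y": 0, "z": 0, "rx": 0, "ry": 0, "rz": 0}, {"fingers": -1, "x": 0, "y": 0, "z": 0, "rx": 0, "ry": 0, "rz": 0}, {"fingers": -1, "x": 0, "y": 0, "z": 0, "rx": 0, "ry": 0, "rz": 0}])

```text
t: 3.75
eef_pos: [0.404, 0.2896, 0.0578]
eef_rot: [0.03, 0.706, -0.03, 0.707]
force: [0.2, -0.4, -0.1]
finger_gap: 0.0917
```

Run:
```python
from h import *
o=ctrl.get_obs(); print(o['t'],np.round(o['eef_pos'],4)); print(R.from_quat(o['eef_rot']).as_matrix().round(3))
```

```text
3.75 [0.404  0.2896 0.0578]
[[ 0.002  0.084  0.996]
 [ 0.001  0.996 -0.084]
 [-1.     0.001  0.002]]
```

Emit:
play_rows(increments=[{"fingers": -1, "x": -0.1, "y": 0.1, "z": -1, "rx": 0, "ry": 0, "rz": 0.005}, {"fingers": -1, "x": 0, "y": 0, "z": -1.5, "rx": 0, "ry": 0, "rz": 0}, {"fingers": -1, "x": 0, "y": 0, "z": -1.2, "rx": 0, "ry": 0, "rz": 0}, {"fingers": -1, "x": 0, "y": 0, "z": -0.8, "rx": 0, "ry": 0, "rz": 0}, {"fingers": -1, "x": 0, "y": 0, "z": 0, "rx": 0, "ry": 0, "rz": 0}])

```text
t: 4.25
eef_pos: [0.4016, 0.2899, 0.0107]
eef_rot: [0.027, 0.707, -0.028, 0.706]
force: [-0.3, 0.1, -0.0]
finger_gap: 0.0915
```

Emit:
play_rows(increments=[{"fingers": 1, "x": 0, "y": 0, "z": 0, "rx": 0, "ry": 0, "rz": 0}, {"fingers": 1, "x": 0, "y": 0, "z": 0, "rx": 0, "ry": 0, "rz": 0}, {"fingers": 1, "x": 0, "y": 0, "z": 0, "rx": 0, "ry": 0, "rz": 0}, {"fingers": 1, "x": 0, "y": 0, "z": 0, "rx": 0, "ry": 0, "rz": 0}, {"fingers": 1, "x": 0, "y": 0, "z": 0, "rx": 0, "ry": 0, "rz": 0}], grip_force=45)

```text
t: 4.75
eef_pos: [0.4024, 0.2903, 0.012]
eef_rot: [0.028, 0.706, -0.028, 0.707]
force: [-0.4, 1.0, -0.2]
finger_gap: 0.0562
```

Emit:
play_rows(increments=[{"fingers": 1, "x": 0, "y": 0, "z": 0, "rx": 0, "ry": 0, "rz": 0}, {"fingers": 1, "x": 0, "y": 0, "z": 0, "rx": 0, "ry": 0, "rz": 0}, {"fingers": 1, "x": 0, "y": 0, "z": 0, "rx": 0, "ry": 0, "rz": 0}, {"fingers": 1, "x": 0, "y": 0, "z": 0, "rx": 0, "ry": 0, "rz": 0}, {"fingers": 1, "x": 0, "y": 0, "z": 0, "rx": 0, "ry": 0, "rz": 0}])

```text
t: 5.25
eef_pos: [0.4024, 0.2903, 0.0119]
eef_rot: [0.028, 0.706, -0.028, 0.707]
force: [-0.2, -0.7, 5.5]
finger_gap: 0.0539
```

The box is gripped at a 53.9 mm opening. Next is a gentle lift.

Emit:
play_rows(increments=[{"fingers": 1, "x": 0, "y": 0, "z": 0.3, "rx": 0, "ry": 0, "rz": 0}, {"fingers": 1, "x": 0, "y": 0, "z": 0.6, "rx": 0, "ry": 0, "rz": 0}, {"fingers": 1, "x": 0, "y": 0, "z": 1, "rx": 0, "ry": 0, "rz": 0}, {"fingers": 1, "x": 0, "y": 0, "z": 1.3, "rx": 0, "ry": 0, "rz": 0}, {"fingers": 1, "x": 0, "y": 0, "z": 1.5, "rx": 0, "ry": 0, "rz": 0}])

```text
t: 5.75
eef_pos: [0.4022, 0.2903, 0.0599]
eef_rot: [0.028, 0.707, -0.028, 0.707]
force: [0.5, 0.9, -3.1]
finger_gap: 0.0538
```

Emit:
play_rows(increments=[{"fingers": 1, "x": 0, "y": -0.3, "z": 1.3, "rx": 0, "ry": 0, "rz": 0}, {"fingers": 1, "x": 0, "y": -0.6, "z": 1, "rx": 0, "ry": 0, "rz": 0}, {"fingers": 1, "x": 0, "y": -1, "z": 0.6, "rx": 0, "ry": 0, "rz": 0}, {"fingers": 1, "x": 0.1, "y": -1.4, "z": 0.3, "rx": 0, "ry": 0, "rz": 0}, {"fingers": 1, "x": 0.2, "y": -1.8, "z": 0, "rx": 0, "ry": 0, "rz": 0}])

```text
t: 6.25
eef_pos: [0.4052, 0.2384, 0.0913]
eef_rot: [0.028, 0.706, -0.028, 0.707]
force: [0.4, -0.5, -3.4]
finger_gap: 0.0537
```

Emit:
play_rows(increments=[{"fingers": 1, "x": 0.2, "y": -2, "z": 0, "rx": 0, "ry": 0, "rz": 0}, {"fingers": 1, "x": 0.3, "y": -2, "z": 0, "rx": 0, "ry": 0, "rz": 0}, {"fingers": 1, "x": 0.3, "y": -2, "z": 0, "rx": 0, "ry": 0, "rz": 0}, {"fingers": 1, "x": 0.3, "y": -2, "z": 0, "rx": 0, "ry": 0, "rz": 0}, {"fingers": 1, "x": 0.3, "y": -2, "z": 0, "rx": 0, "ry": 0, "rz": 0}])

```text
t: 6.75
eef_pos: [0.4189, 0.1373, 0.0907]
eef_rot: [0.028, 0.707, -0.028, 0.706]
force: [-0.3, -0.2, -2.7]
finger_gap: 0.054
```

Emit:
play_rows(increments=[{"fingers": 1, "x": 0.3, "y": -2, "z": 0, "rx": 0, "ry": 0, "rz": 0}, {"fingers": 1, "x": 0.3, "y": -2, "z": 0, "rx": 0, "ry": 0, "rz": 0}, {"fingers": 1, "x": 0.3, "y": -2, "z": 0, "rx": 0, "ry": 0, "rz": 0}, {"fingers": 1, "x": 0.3, "y": -2, "z": 0, "rx": 0, "ry": 0, "rz": 0}, {"fingers": 1, "x": 0.3, "y": -2, "z": 0, "rx": 0, "ry": 0, "rz": 0}])

```text
t: 7.25
eef_pos: [0.4336, 0.0375, 0.0907]
eef_rot: [0.028, 0.707, -0.028, 0.706]
force: [0.4, -0.1, -2.8]
finger_gap: 0.0539
```

Emit:
play_rows(increments=[{"fingers": 1, "x": 0.3, "y": -2, "z": 0, "rx": 0, "ry": 0, "rz": 0}, {"fingers": 1, "x": 0.3, "y": -2, "z": 0, "rx": 0, "ry": 0, "rz": 0}, {"fingers": 1, "x": 0.3, "y": -2, "z": 0, "rx": 0, "ry": 0, "rz": 0}, {"fingers": 1, "x": 0.3, "y": -2, "z": 0, "rx": 0, "ry": 0, "rz": 0}, {"fingers": 1, "x": 0.3, "y": -2, "z": 0, "rx": 0, "ry": 0, "rz": 0}])

```text
t: 7.75
eef_pos: [0.4484, -0.0624, 0.0907]
eef_rot: [0.028, 0.707, -0.028, 0.706]
force: [-0.1, 0.0, -3.1]
finger_gap: 0.0539
```

Run:
```python
from h import *
o=ctrl.get_obs(); print(o['t'],np.round(o['eef_pos'],4),np.round(o['q'],2)); print(R.from_quat(o['eef_rot']).as_matrix().round(3))
```

```text
7.75 [ 0.4484 -0.0624  0.0907] [ 0.5   0.41 -0.6   2.1   0.34  0.73 -0.41]
[[-0.001  0.08   0.997]
 [-0.     0.997 -0.08 ]
 [-1.    -0.    -0.001]]
```

Emit:
play_rows(increments=[{"fingers": 1, "x": 0.2, "y": -2, "z": 0, "rx": 0, "ry": 0, "rz": 0}, {"fingers": 1, "x": 0, "y": -2, "z": 0, "rx": 0, "ry": 0, "rz": 0}, {"fingers": 1, "x": 0, "y": -1.8, "z": 0, "rx": 0, "ry": 0, "rz": 0}, {"fingers": 1, "x": 0, "y": -1.3, "z": -0.1, "rx": 0, "ry": 0, "rz": 0}, {"fingers": 1, "x": 0, "y": -0.8, "z": -0.3, "rx": 0, "ry": 0, "rz": 0}])

```text
t: 8.25
eef_pos: [0.4507, -0.1413, 0.0867]
eef_rot: [0.028, 0.707, -0.029, 0.706]
force: [0.6, -0.4, -2.5]
finger_gap: 0.0536
```

Emit:
play_rows(increments=[{"fingers": 1, "x": 0, "y": -0.5, "z": -0.3, "rx": 0, "ry": 0, "rz": 0}, {"fingers": 1, "x": 0, "y": -0.2, "z": -0.2, "rx": 0, "ry": 0, "rz": 0}, {"fingers": 1, "x": 0, "y": 0, "z": -0.1, "rx": 0, "ry": 0, "rz": 0}, {"fingers": 1, "x": 0, "y": 0, "z": 0, "rx": 0, "ry": 0, "rz": 0}, {"fingers": 1, "x": 0, "y": 0, "z": 0, "rx": 0, "ry": 0, "rz": 0}])

```text
t: 8.75
eef_pos: [0.4514, -0.1461, 0.0808]
eef_rot: [0.028, 0.707, -0.028, 0.707]
force: [0.7, 0.1, -3.1]
finger_gap: 0.0534
```

Emit:
play_rows(increments=[{"fingers": 1, "x": 0, "y": 0, "z": 0, "rx": 0.005, "ry": 0.06, "rz": 0}, {"fingers": 1, "x": 0, "y": 0, "z": 0, "rx": 0.01, "ry": 0.12, "rz": 0}, {"fingers": 1, "x": 0, "y": 0, "z": 0, "rx": 0.01, "ry": 0.14, "rz": 0}, {"fingers": 1, "x": 0, "y": 0, "z": 0, "rx": 0.01, "ry": 0.14, "rz": 0}, {"fingers": 1, "x": 0, "y": 0, "z": 0, "rx": 0.01, "ry": 0.1, "rz": 0}])

```text
t: 9.25
eef_pos: [0.4527, -0.1461, 0.0808]
eef_rot: [0.035, 0.876, -0.018, 0.481]
force: [0.5, 0.9, -2.0]
finger_gap: 0.0541
```

Run:
```python
from h import *
o=ctrl.get_obs(); print(o['t'],np.round(o['eef_pos'],4),np.round(o['q'],2),np.round(o['force'],2)); print(R.from_quat(o['eef_rot']).as_matrix().round(3))
```

```text
9.25 [ 0.4527 -0.1461  0.0808] [ 0.47  0.77 -0.49  1.61  0.3   1.43 -0.21] [ 0.47  0.87 -2.02]
[[-0.534  0.078  0.842]
 [ 0.043  0.997 -0.065]
 [-0.844  0.001 -0.536]]
```

Tilted 32° with the joints well in range. I'll dwell here and then check.

Emit:
play_rows(increments=[{"fingers": 1, "x": 0, "y": 0, "z": 0, "rx": 0.005, "ry": 0.07, "rz": 0}, {"fingers": 1, "x": 0, "y": 0, "z": 0, "rx": 0, "ry": 0, "rz": 0}, {"fingers": 1, "x": 0, "y": 0, "z": 0, "rx": 0, "ry": 0, "rz": 0}, {"fingers": 1, "x": 0, "y": 0, "z": 0, "rx": 0, "ry": 0, "rz": 0}, {"fingers": 1, "x": 0, "y": 0, "z": 0, "rx": 0, "ry": 0, "rz": 0}])

```text
t: 9.75
eef_pos: [0.4511, -0.1469, 0.0815]
eef_rot: [0.035, 0.891, -0.018, 0.453]
force: [-0.9, 0.4, -1.9]
finger_gap: 0.0538
```

Emit:
play_rows(increments=[{"fingers": 1, "x": 0, "y": 0, "z": 0, "rx": 0, "ry": 0, "rz": 0}, {"fingers": 1, "x": 0, "y": 0, "z": 0, "rx": 0, "ry": 0, "rz": 0}, {"fingers": 1, "x": 0, "y": 0, "z": 0, "rx": 0, "ry": 0, "rz": 0}, {"fingers": 1, "x": 0, "y": 0, "z": 0, "rx": 0, "ry": 0, "rz": 0}, {"fingers": 1, "x": 0, "y": 0, "z": 0, "rx": 0, "ry": 0, "rz": 0}])

```text
t: 10.25
eef_pos: [0.4513, -0.1467, 0.0807]
eef_rot: [0.035, 0.891, -0.018, 0.452]
force: [-0.4, 0.4, -2.5]
finger_gap: 0.0537
```

```bash
cat >> h.py <<'E'
def tray(fn):
    p,d=snap('scene',fn); W,ok=world('scene',fn); z=np.load('pics/s0.npz')['p'].astype(int)
    m=ok&(abs(W[...,0]-.45)<.066)&(abs(W[...,1]+.149)<.092)&(W[...,2]>.007)&(W[...,2]<.025)
    print('in tray px',m.sum(),np.median(W[m],0).round(3) if m.sum() else '')
    o=ctrl.get_obs(); a=R.from_quat(o['eef_rot']).as_matrix()
    print(round(float(o['t']),2),np.round(o['eef_pos'],4),np.round(o['q'],2),np.round(o['force'],2),a.round(3).tolist())
    cv2.imwrite('pics/%sc.png'%fn,cv2.resize(p[90:230,270:460],None,fx=4,fy=4,interpolation=cv2.INTER_CUBIC))
E
python3 -c "from h import *; tray('s1')"
```

```text
in tray px 90 [ 0.415 -0.125  0.012]
10.3 [ 0.4513 -0.1467  0.0807] [ 0.45  0.81 -0.48  1.56  0.29  1.5  -0.21] [-0.15 -0.63 -2.52] [[-0.589, 0.079, 0.804], [0.047, 0.997, -0.064], [-0.807, 0.0, -0.591]]
```

View pics/s1c.png

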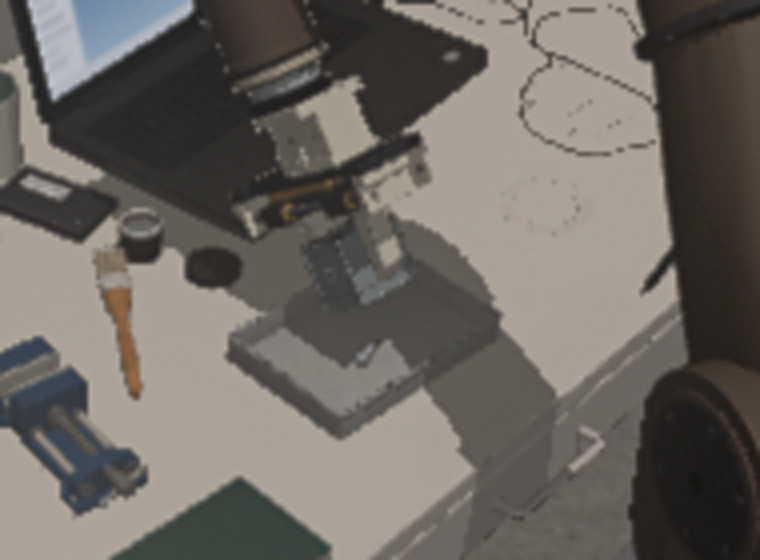

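The block shows in the tray at crop (368,353), and depth puts it at (0.415, -0.125) with its top at z 0.012, lying on the floor. The load also fell by about 0.5 N. Now I'll level the box, rise and carry it back.

Emit:
play_rows(increments=[{"fingers": 1, "x": 0, "y": 0, "z": 0.2, "rx": -0.01, "ry": -0.12, "rz": 0}, {"fingers": 1, "x": 0, "y": 0, "z": 0.4, "rx": -0.01, "ry": -0.14, "rz": 0}, {"fingers": 1, "x": 0, "y": 0, "z": 0.4, "rx": -0.01, "ry": -0.14, "rz": 0}, {"fingers": 1, "x": 0, "y": 0, "z": 0.3, "rx": -0.01, "ry": -0.14, "rz": 0}, {"fingers": 1, "x": 0, "y": 0, "z": 0.2, "rx": -0.01, "ry": -0.09, "rz": 0}])

```text
t: 10.8
eef_pos: [0.4502, -0.1469, 0.0966]
eef_rot: [0.027, 0.705, -0.028, 0.708]
force: [0.1, 0.0, -1.8]
finger_gap: 0.0539
```

Emit:
play_rows(increments=[{"fingers": 1, "x": 0, "y": 0.6, "z": 0, "rx": 0, "ry": 0, "rz": 0}, {"fingers": 1, "x": 0, "y": 1.4, "z": 0, "rx": 0, "ry": 0, "rz": 0}, {"fingers": 1, "x": -0.3, "y": 2, "z": 0, "rx": 0, "ry": 0, "rz": 0}, {"fingers": 1, "x": -0.3, "y": 2.5, "z": 0, "rx": 0, "ry": 0, "rz": 0}, {"fingers": 1, "x": -0.3, "y": 2.5, "z": 0, "rx": 0, "ry": 0, "rz": 0}])

```text
t: 11.3
eef_pos: [0.4432, -0.0543, 0.0955]
eef_rot: [0.028, 0.707, -0.027, 0.706]
force: [1.0, 0.6, -3.3]
finger_gap: 0.0537
```

Emit:
play_rows(increments=[{"fingers": 1, "x": -0.4, "y": 2.5, "z": 0, "rx": 0, "ry": 0, "rz": 0}, {"fingers": 1, "x": -0.4, "y": 2.5, "z": 0, "rx": 0, "ry": 0, "rz": 0}, {"fingers": 1, "x": -0.4, "y": 2.5, "z": 0, "rx": 0, "ry": 0, "rz": 0}, {"fingers": 1, "x": -0.4, "y": 2.5, "z": 0, "rx": 0, "ry": 0, "rz": 0}, {"fingers": 1, "x": -0.4, "y": 2.5, "z": 0, "rx": 0, "ry": 0, "rz": 0}])

```text
t: 11.8
eef_pos: [0.4226, 0.0713, 0.0955]
eef_rot: [0.027, 0.707, -0.027, 0.706]
force: [0.7, -1.3, -1.3]
finger_gap: 0.0542
```

Emit:
play_rows(increments=[{"fingers": 1, "x": -0.4, "y": 2.5, "z": 0, "rx": 0, "ry": 0, "rz": 0}, {"fingers": 1, "x": -0.4, "y": 2.5, "z": 0, "rx": 0, "ry": 0, "rz": 0}, {"fingers": 1, "x": -0.4, "y": 2.5, "z": 0, "rx": 0, "ry": 0, "rz": 0}, {"fingers": 1, "x": -0.4, "y": 2.5, "z": 0, "rx": 0, "ry": 0, "rz": 0}, {"fingers": 1, "x": -0.4, "y": 2.5, "z": 0, "rx": 0, "ry": 0, "rz": 0}])

```text
t: 12.3
eef_pos: [0.4019, 0.1964, 0.0955]
eef_rot: [0.027, 0.707, -0.027, 0.706]
force: [-0.5, -0.2, -1.9]
finger_gap: 0.0541
```

Emit:
play_rows(increments=[{"fingers": 1, "x": 0, "y": 2.5, "z": 0, "rx": 0, "ry": 0, "rz": 0}, {"fingers": 1, "x": 0, "y": 2.5, "z": 0, "rx": 0, "ry": 0, "rz": 0}, {"fingers": 1, "x": 0, "y": 2, "z": 0, "rx": 0, "ry": 0, "rz": 0}, {"fingers": 1, "x": 0, "y": 1.4, "z": 0, "rx": 0, "ry": 0, "rz": 0}, {"fingers": 1, "x": 0, "y": 0.7, "z": 0, "rx": 0, "ry": 0, "rz": 0}])

```text
t: 12.8
eef_pos: [0.4017, 0.2869, 0.0954]
eef_rot: [0.027, 0.707, -0.027, 0.706]
force: [-1.2, -0.3, -2.3]
finger_gap: 0.0538
```

Emit:
play_rows(increments=[{"fingers": 1, "x": 0, "y": 0.3, "z": 0, "rx": 0, "ry": 0, "rz": 0}, {"fingers": 1, "x": 0, "y": 0, "z": 0, "rx": 0, "ry": 0, "rz": 0}, {"fingers": 1, "x": 0, "y": 0, "z": 0, "rx": 0, "ry": 0, "rz": 0}, {"fingers": 1, "x": 0, "y": 0, "z": 0, "rx": 0, "ry": 0, "rz": 0}, {"fingers": 1, "x": 0, "y": 0, "z": 0, "rx": 0, "ry": 0, "rz": 0}])

```text
t: 13.3
eef_pos: [0.4025, 0.2866, 0.0958]
eef_rot: [0.028, 0.706, -0.028, 0.707]
force: [-0.4, -0.5, -1.5]
finger_gap: 0.0539
```

Run:
```python
from h import *
tray('s2')
W,ok=world('side','d0')
snap('side','d2'); W,ok=world('side','d2')
m=ok&(abs(W[...,0]-.402)<.028)&(abs(W[...,1]-.29)<.06)&(W[...,2]>.02)&(W[...,2]<.14)
print('box z low/high pct',np.percentile(W[m][:,2],[0,1,5,50]).round(3),m.sum())
```

```text
in tray px 120 [ 0.441 -0.142  0.013]
13.35 [0.4024 0.2867 0.0958] [-0.24  0.47 -0.64  2.    0.39  0.8  -1.18] [-0.18  0.18 -2.7 ] [[0.0, 0.079, 0.997], [-0.0, 0.997, -0.079], [-1.0, -0.0, 0.0]]
box z low/high pct [0.083 0.086 0.089 0.113] 373
```

View pics/s2c.png

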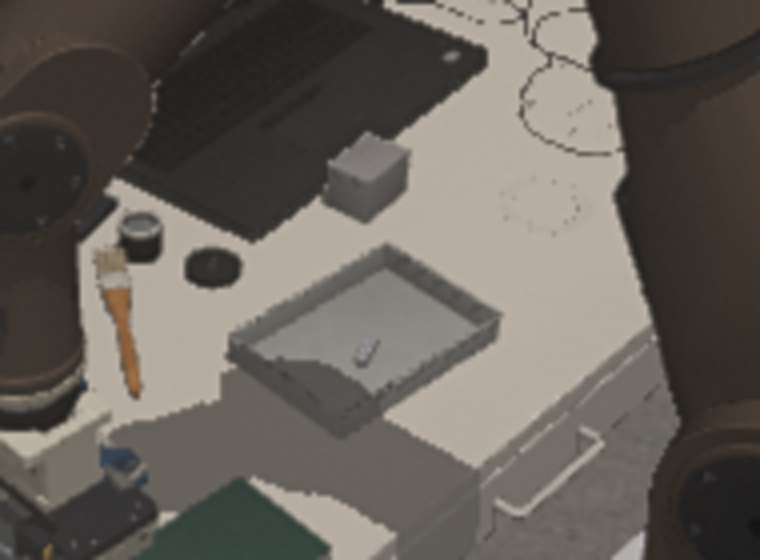

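The block lies in the tray at crop (368,352), and the tray and foam are in place. The box hangs level over its old spot, with its underside at z 0.083–0.084. Lowering it 8.3 cm.

Emit:
play_rows(increments=[{"fingers": 1, "x": 0, "y": 0.3, "z": -1, "rx": 0, "ry": 0, "rz": 0}, {"fingers": 1, "x": 0, "y": 0, "z": -1.8, "rx": 0, "ry": 0, "rz": 0}, {"fingers": 1, "x": 0, "y": 0, "z": -1.8, "rx": 0, "ry": 0, "rz": 0}, {"fingers": 1, "x": 0, "y": 0, "z": -1.4, "rx": 0, "ry": 0, "rz": 0}, {"fingers": 1, "x": 0, "y": 0, "z": -0.9, "rx": 0, "ry": 0, "rz": 0}])

```text
t: 13.9
eef_pos: [0.4017, 0.29, 0.0252]
eef_rot: [0.027, 0.707, -0.028, 0.706]
force: [0.1, 0.7, -2.1]
finger_gap: 0.0537
```

Emit:
play_rows(increments=[{"fingers": 1, "x": 0, "y": 0, "z": -0.6, "rx": 0, "ry": 0, "rz": 0}, {"fingers": 1, "x": 0, "y": 0, "z": -0.4, "rx": 0, "ry": 0, "rz": 0}, {"fingers": 1, "x": 0, "y": 0, "z": -0.2, "rx": 0, "ry": 0, "rz": 0}, {"fingers": 1, "x": 0, "y": 0, "z": -0.2, "rx": 0, "ry": 0, "rz": 0}, {"fingers": 1, "x": 0, "y": 0, "z": 0, "rx": 0, "ry": 0, "rz": 0}])

```text
t: 14.4
eef_pos: [0.4024, 0.2903, 0.0129]
eef_rot: [0.028, 0.706, -0.028, 0.707]
force: [0.3, -0.1, -2.4]
finger_gap: 0.0542
```

Emit:
play_rows(increments=[{"fingers": 1, "x": 0, "y": 0, "z": 0, "rx": 0, "ry": 0, "rz": 0}, {"fingers": 1, "x": 0, "y": 0, "z": 0, "rx": 0, "ry": 0, "rz": 0}, {"fingers": 1, "x": 0, "y": 0, "z": 0, "rx": 0, "ry": 0, "rz": 0}, {"fingers": 1, "x": 0, "y": 0, "z": 0, "rx": 0, "ry": 0, "rz": 0}, {"fingers": 1, "x": 0, "y": 0, "z": 0, "rx": 0, "ry": 0, "rz": 0}])

```text
t: 14.9
eef_pos: [0.4023, 0.2903, 0.0128]
eef_rot: [0.028, 0.707, -0.028, 0.707]
force: [-0.1, 0.5, -3.1]
finger_gap: 0.0541
```

The load is still on the wrist, so it needs about 1 mm more.

Emit:
play_rows(increments=[{"fingers": 1, "x": 0, "y": 0, "z": -0.05, "rx": 0, "ry": 0, "rz": 0}, {"fingers": 1, "x": 0, "y": 0, "z": -0.05, "rx": 0, "ry": 0, "rz": 0}, {"fingers": 1, "x": 0, "y": 0, "z": 0, "rx": 0, "ry": 0, "rz": 0}, {"fingers": 1, "x": 0, "y": 0, "z": 0, "rx": 0, "ry": 0, "rz": 0}, {"fingers": 1, "x": 0, "y": 0, "z": 0, "rx": 0, "ry": 0, "rz": 0}])

```text
t: 15.4
eef_pos: [0.4023, 0.2903, 0.0119]
eef_rot: [0.028, 0.706, -0.028, 0.707]
force: [-1.9, -1.0, 5.3]
finger_gap: 0.0537
```

Force is now +5.3 N, as at the original grasp, so the box is on the desk. Opening the fingers and rising.

Emit:
play_rows(increments=[{"fingers": 0.1, "x": 0, "y": 0, "z": 0, "rx": 0, "ry": 0, "rz": 0}, {"fingers": -0.3, "x": 0, "y": 0, "z": 0, "rx": 0, "ry": 0, "rz": 0}, {"fingers": -1, "x": 0, "y": 0, "z": 0, "rx": 0, "ry": 0, "rz": 0}, {"fingers": -1, "x": 0, "y": 0, "z": 0, "rx": 0, "ry": 0, "rz": 0}, {"fingers": -1, "x": 0, "y": 0, "z": 0, "rx": 0, "ry": 0, "rz": 0}])

```text
t: 15.9
eef_pos: [0.4023, 0.2903, 0.0117]
eef_rot: [0.028, 0.707, -0.028, 0.707]
force: [1.3, 0.0, -0.1]
finger_gap: 0.0791
```

Emit:
play_rows(increments=[{"fingers": -1, "x": 0, "y": 0, "z": 0, "rx": 0, "ry": 0, "rz": 0}, {"fingers": -1, "x": 0, "y": 0, "z": 0, "rx": 0, "ry": 0, "rz": 0}, {"fingers": -1, "x": 0, "y": 0, "z": 0.5, "rx": 0, "ry": 0, "rz": 0}, {"fingers": -1, "x": 0, "y": 0, "z": 1, "rx": 0, "ry": 0, "rz": 0}, {"fingers": -1, "x": 0, "y": 0, "z": 1.5, "rx": 0, "ry": 0, "rz": 0}])

```text
t: 16.4
eef_pos: [0.4019, 0.2901, 0.0423]
eef_rot: [0.027, 0.707, -0.028, 0.706]
force: [-0.3, -0.7, 0.9]
finger_gap: 0.0916
```

Emit:
play_rows(increments=[{"fingers": -1, "x": 0, "y": 0, "z": 2.5, "rx": 0, "ry": 0, "rz": 0}, {"fingers": -1, "x": 0, "y": 0, "z": 3, "rx": 0, "ry": 0, "rz": 0}, {"fingers": -1, "x": 0, "y": 0, "z": 3, "rx": 0, "ry": 0, "rz": 0}, {"fingers": -1, "x": 0, "y": 0, "z": 3, "rx": 0, "ry": 0, "rz": 0}, {"fingers": -1, "x": 0, "y": 0, "z": 3, "rx": 0, "ry": 0, "rz": 0}])

```text
t: 16.9
eef_pos: [0.4019, 0.2903, 0.1889]
eef_rot: [0.028, 0.706, -0.027, 0.707]
force: [0.5, 1.1, -0.4]
finger_gap: 0.0918
```

Emit:
play_rows(increments=[{"fingers": -1, "x": 0, "y": 0, "z": 3, "rx": 0, "ry": 0, "rz": 0}, {"fingers": -1, "x": 0, "y": 0, "z": 1.5, "rx": 0, "ry": 0, "rz": 0}, {"fingers": -1, "x": 0, "y": 0, "z": 0, "rx": 0, "ry": 0, "rz": 0}, {"fingers": -1, "x": 0, "y": 0, "z": 0, "rx": 0, "ry": 0, "rz": 0}, {"fingers": -1, "x": 0, "y": 0, "z": 0, "rx": 0, "ry": 0, "rz": 0}])

```text
t: 17.4
eef_pos: [0.4017, 0.2897, 0.2309]
eef_rot: [0.027, 0.707, -0.028, 0.706]
force: [-0.1, 0.2, -1.1]
finger_gap: 0.0919
```

Run:
```python
from h import *
snap('wrist','w3'); tray('s3'); snap('side','d3')
W,ok=world('wrist','w3')
m=ok&(W[...,2]>.05)&(W[...,2]<.072)
n,l,s,c=cv2.connectedComponentsWithStats(m.astype(np.uint8),connectivity=4)
for i in range(1,n):
  if s[i,4]>1500:
    q=W[l==i]; r=cv2.minAreaRect((q[:,:2]*1000).astype(np.float32)); print(c[i].round(),s[i,4],np.round(r[0],1),np.round(r[1],1),round(r[2],1),np.percentile(q[:,2],[5,50,95]).round(3))
for f in('d0','d3'):
  W,ok=world('side',f)
  for nm,cx,cy,lo,hi,rd in(('tray',.45,-.15,.02,.036,.14),('card',.584,.304,.02,.05,.07),('foam',.60,-.3,.02,.056,.06)):
    m=ok&(np.hypot(W[...,0]-cx,W[...,1]-cy)<rd)&(W[...,2]>lo)&(W[...,2]<hi); r=cv2.minAreaRect((W[m][:,:2]*1000).astype(np.float32)); print(f,nm,m.sum(),np.round(r[0],1),np.round(r[1],1),round(r[2],1))
a=cv2.imread('pics/d3.png')[130:330,200:440]; cv2.imwrite('pics/f.png',cv2.resize(a,None,fx=3,fy=3,interpolation=cv2.INTER_CUBIC))
```

```text
in tray px 132 [ 0.444 -0.14   0.012]
17.5 [0.4018 0.2898 0.2308] [-0.15  0.31 -0.72  1.83  0.23  1.09 -1.04] [-0.11 -0.17 -0.21] [[-0.001, 0.078, 0.997], [-0.001, 0.997, -0.078], [-1.0, -0.001, -0.001]]
[262.  53.] 4169 [360.8 415.3] [54.1 66.2] 68.6 [0.058 0.059 0.061]
[383.  71.] 4012 [478.2 389.3] [54.4 66.2] 21.7 [0.058 0.059 0.061]
[315. 174.] 3001 [402.9 290.7] [66.1 54. ] 85.4 [0.058 0.06  0.061]
d0 tray 331 [ 450.  -150.7] [217.2 145.2] 85.2
d0 card 614 [583.6 304.3] [62.6 94.6] 6.2
d0 foam 256 [ 610.7 -310.4] [108.5  88.3] 35.2
d3 tray 298 [ 449.8 -148.3] [213.2 143.9] 85.1
d3 card 606 [583.7 304.3] [63. 97.] 6.1
d3 foam 249 [ 611.3 -308.3] [110.7  86.6] 36.9
```

View pics/f.png

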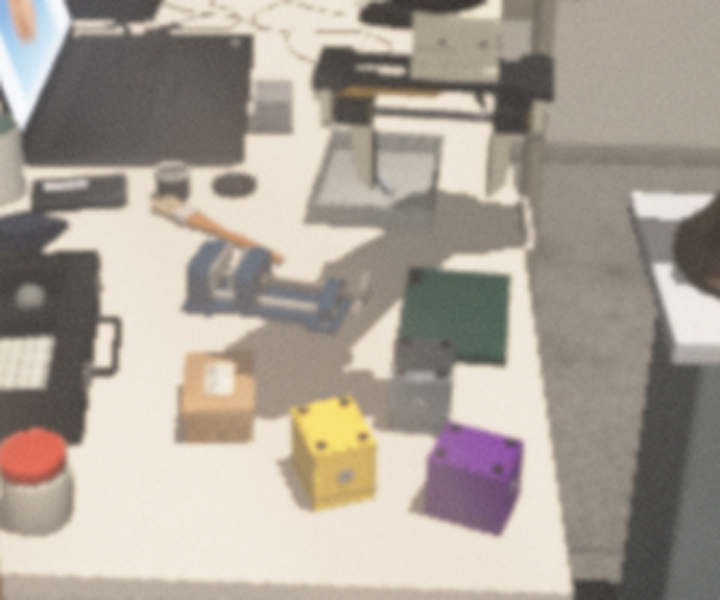

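The grey box stands upright, feet up, at crop (422,385), and the gripper is clear above it. The block is in the tray at about (385,187), and everything else is where it was. Handing in.

```bash
python3 -c "from station import ctrl; print(ctrl.finish_job())"
```

```text
the job is handed in; nothing more can be done
None
```

The gauge block is in the tray and the drop box is back on the desk; I handed the job in at about 17.5 s, well under the 58 s limit. I gripped the grey box across its 54 mm width, carried it level over the tray and tilted it about 36° one way. The block fell out, so I set the box back where it had stood, slot down, and let go.

**Last checks:**
- **Block:** depth shows it lying in the tray at about (0.44, -0.14), top at z = 0.012 m. It was seen there both straight after the drop and after the box was carried back.
- **Drop box:** it stands at (0.403, 0.291), within 1 mm of its start, top about 60 mm up, feet up and well clear of the tray.
- **Bystanders:** the card box measured the same before and after. The tray and foam read within about 2.5 mm, though the gripper partly hid the tray in the last side view.
- **Robot:** the gripper is open, about 0.17 m above the box and touching nothing, with about zero force on the wrist.

No check failed. The wrist force only roughly agreed that the block had gone: it dropped by about 0.5 N, but the readings are noisy, so I relied on the pictures.

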